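# Lock the thermoshaker's exchange block with the T-handled hex key

## Task

The exchange block of the thermoshaker is on but not locked: take the larger T-handled hex key out of the key stand, lower it down the bore in the middle of the block and, pressing only lightly, turn it until it drops fully into the hidden hex socket at the bottom. Then turn the lock clockwise (seen from above) a quarter turn to its firm stop. Draw the key out and put it back upright and fully home in its own hole in the stand, without ever ramming it and without disturbing the small key.

Things in the scene. Friction and masses are not known exactly. Their poses are not given: they have to be found in the camera images.
- thermoshaker: White bench thermoshaker, 240 x 190 mm, fixed; origin under its middle on the worktop, x from its front (sloping control panel) to its back, z up. On it, 35 mm behind the middle, sits a 130 x 130 x 55 mm aluminium exchange block with drilled wells, its top at 127 mm over the worktop (124 mm once locked). The lock is reached through the steel-bushed bore in the middle of the block: bore 21 mm wide, its mouth flared to 29 mm over the top 4 mm, 45 mm deep.
- lock_face (a point): Centre of the face of the lock at the lower end of the bore, 82 mm over the worktop (axes as the thermoshaker's). In this face is a hex socket, 17.4 mm across flats, 13 mm deep, no lead-in. How the hex stands (its angle) is not given, cannot be told from the lock's joint value, and differs every time: it has to be felt for. Off its angle by more than about 3 degrees the key stops on the face.
- lock (a joint): Turn of the lock in rad: 0 released (as at the start, where it lies against its stop), 1.57 locked against its other stop; grows as it is turned clockwise seen from above. Stiff to turn (about 0.22 N m all the way, stays where it is left), so a key that only rubs on its face does not turn it. As it locks it draws the block down 3 mm.
- key_stand: Grey fixed stand for the keys, 56 x 140 x 50 mm on a thin rubber foot; origin under its middle on the worktop, z up, y along its length. Two round holes, 40 mm deep: the larger key's at y = +32 mm, the small key's at y = -38 mm.
- stand_hole (a point): Centre of the mouth of the larger key's hole (24 mm wide, sharp edge, 40 mm deep), level with the stand's top, 50 mm over the worktop.
- hex_key_grip (a point): Centre of the T-bar of the larger hex key (0.25 kg). Bar, black, flat-sided: 100 mm long along the key's x, 16 mm wide along its y, 20 mm high along its z. Steel hex shank below it, 17 mm across flats, corners on the key's +-x, 110 mm from the underside of the bar to the tip. In the stand it stands upright on its tip with the bar roughly across the stand (centre of the bar 130 mm over the worktop).
- hex_key_tip (a point): Centre of the tip of the larger hex key, 120 mm below the centre of its bar; same axes.
- small_key_grip (a point): Centre of the T-bar (66 x 12 x 14 mm) of the small hex key, 10 mm across flats, 80 mm tall over all, loose in the other hole of the stand, bar centre 83 mm over the worktop. To be left alone.
Mind the look-alikes: they are no part of the job. What is shaped like the part that bears hex_key_grip but pink is not meant.

How it is judged:
On the way, in this order (a step that is already met when the one before it is completed fails the run):
1. the larger key is seated in the lock's hex socket, at least 10 mm below its face (z of hex_key_tip in the frame of lock_face below -0.01 m and horizontal distance between hex_key_tip and lock_face below 0.003 m), for 0.1 s.
2. the key, still in the socket, has turned the lock a quarter turn clockwise to its stop (1.52 rad or more) (value of joint lock above 1.52 rad and z of hex_key_tip in the frame of lock_face below -0.008 m and horizontal distance between hex_key_tip and lock_face below 0.003 m), for 0.1 s.
At the end, for the whole second after the job is handed in: The lock is turned at least 1.52 rad (of 1.57) and stays there; the larger key is back in its own hole of the stand, tip within 6 mm of the hole's axis and within 4 mm of its floor, upright within 7 degrees, released and at rest (value of joint lock above 1.52 rad and z of hex_key_tip in the frame of stand_hole below -0.036 m and horizontal distance between hex_key_tip and stand_hole below 0.006 m and angle between hex_key_tip's own z axis and vertical below 0.12 rad and linear speed of hex_key below 0.02 m/s); the robot touches nothing.
It fails at once if the key, not in the socket yet, is pressed on the face of the lock with more than 40 N (contact force between hex_key and thermoshaker above 40 N and z of hex_key_tip in the frame of lock_face between -0.002 and 0.004 m).
It fails at once if the small key is moved by more than 20 mm (distance of small_key_grip from where it was at the start of the episode above 0.02 m).
It also fails if it takes over 64 s, if anything falls off the work surface, if the arm or the gripper's body presses on something with over 40 N, if the wrist force passes 120 N, or if a joint passes its speed limit or range.

## Robot

A 6-joint arm with a two-finger parallel gripper is mounted at the origin on a cart in front of the work surface, level with it; the furniture and walls round the work are solid. World frame = base frame: x ahead of the robot, y to its left, z up, the work surface at z = 0. Lengths are in m, angles in rad, forces in N, time in s.
With the tool pointing down it reaches from about 0.15 to 0.775 m from the base axis. Payload 6.1 kg.
Tool frame: the origin (TCP) lies on the centre line of the jaws, within the pads' length; the fingertips stand 14 mm ahead of it and the grasp point (between the pads) lies 5 mm behind it; z points along the fingers, y is the line along which they close (so a half turn about z gives the same grasp; the last joint's range is limited). The gripper opens to 85 mm and grips with 20 to 120 N. Pads are 22 mm wide; open, the fingers measure 114 mm over their backs; the gripper's body (76 mm by 85 mm) begins 54 mm behind the grasp point. The pads swing forward as they close: fully open they stand 13 mm farther back than shut.
Start: joints at [-1.119, 0.126, -0.04, 1.405, 0, 1.571], TCP at [0.229, -0.472, 0.245] pointing down, gripper open.
Joint ranges: [-2.72, 2.72], [-0.95, 1.95], [-1.27, 1.35], [-1.78, 2.02], [-1.46, 1.47], [-3.14, 3.14]. Speed limits (rad/s): [2.39, 2.39, 3.01, 3.14, 3.14, 3.14].

## Interface

Orientations are given as [roll, pitch, yaw] about the fixed x, y, z axes, in that order (R = Rz(yaw) Ry(pitch) Rx(roll)).
In Python, from cell import sense, eyes, ticket gives the robot as it stands.
- The arm moves only by the tool drive_tool, never from a script. Its arguments are lists of equal length, an entry for each row: "linear": the shift along the tool's x, y, z in cm, a list of three; "rot": the turn, a rotation vector about the tool's x, y, z in rad, a list of three; "gripper": the finger opening in cm, from 0 to 8.54. In form: {"linear": [[x, y, z], ...], "rot": [[ax, ay, az], ...], "gripper": [gripper, ...]}. A call has 1 to 12 rows; each row shifts and turns the commanded pose from where the row before left it, along the tool's axes as they then stand; what a row does not reach is not made up. A row lasts 1/10 s, in which the tool goes at most 50 mm and 8.59 degrees, less where a joint would pass 70% of its speed; a pose out of reach is approached as far as the arm can. A call is refused whole if a number of a shift passes 5 or a number of a turn 0.15, either way. A call with a gripper value outside its range is refused whole. The fingers move at their own pace and stop on an object; "force" is the grip in N (left out, the last holds). Time passes only in rows, so rows that do not move let the fingers close. It gives the time, the measured TCP pose, the force, the opening and the grip force at its end, in the units of the state.
- sense(): the state, without advancing time (a new reading comes with each control period).
- eyes.get_image(name): name is "scene" or "top"; returns a dict with "pixels" (400x640x3 uint8, blue, green, red), "K" (3x3 intrinsics, pixels), "R" (3x3) and "t" (3): a world point X has camera coordinates R X + t. Camera axes: x right, y down, z forward; pixel columns grow to the right and rows downward; lengths in m; the calibration is good to about 2 mm. A picture is of the moment at which its call begins. There is no depth.
- ticket.finish_job(): hands the job in; it is judged then, once.
Trained networks look in a picture, given as the dict that the camera call returned (one of the last four; its "shot" number tells which), for a name from the list of things; names that differ only in an ending like _2 or _b are one class to them, and where a whole thing is asked for, a point or a joint stands for the part that bears it (a point fixed in the world has none). Each returns a list of dicts, best first, with "conf" (0 to 1); they miss things now and then, are a little off and sometimes report something else, mostly with a low value. They report only what shows in the picture. A call takes as long as a camera call. They do not tell look-alikes from the thing itself.
- eyes.look_for(picture, target): "at" ([column, row] in pixels, amid what is visible of it).
- eyes.cut_out(picture, target): "pixels" (400x640 bool, what is visible of it) and "at" ([column, row] in pixels, amid what is visible of it).
The state is a dict: "time": time; "joint_positions": joint angles; "joint_vel": joint speeds; "effort": joint torques, N m; "tcp_pos": TCP position; "eef_rot": TCP orientation; "force": force on the tool from outside, world axes, zero at the start; "ft_torque": the same for the moment, N m; "width": finger opening in m; "finger_force": force on a finger pad.
Only numpy, scipy, OpenCV 4.12 (cv2) and the standard library are available. Lean on these libraries where they do the work, as an engineer would, in place of code of your own. Each camera call takes 0.05 s, during which the arm holds its last target. There are 200 camera calls.

## Working session

There is one attempt and no reset: what is moved stays moved. The work goes in short steps, Python scripts to look and compute and a tool call to move; the robot and the scene stay as the last step left them, time stands still between calls to the robot, and variables do not carry over. Pictures are saved under pics/ and viewed, at most 10 in all, crops included, and the job is handed in when it is done.

Besides the shell and the picture viewer there is one more tool, called after "Emit:" by a JSON object that holds its "fn" and its "kwargs". drive_tool: Moves the arm, as the interface text tells. Its arguments: {"type":"object","properties":{"linear":{"type":"array"},"rot":{"type":"array"},"gripper":{"type":"array"},"force":{"type":"number"}},"required":["linear","rot","gripper"]}

```bash
mkdir -p pics
cat > h.py <<'E'
import numpy as np, cv2
from cell import sense, eyes, ticket
E
python3 - <<'E'
from h import *
ims={n:eyes.get_image(n) for n in("scene","top")}
for n,i in ims.items():
    cv2.imwrite(f"pics/{n}0.png",i["pixels"]); print(n,i["K"].tolist(),np.round(i["R"],4).tolist(),np.round(i["t"],4).tolist())
    for t in("thermoshaker","key_stand","hex_key_grip","small_key_grip","lock"):
        try: print(t,[(np.round(d["at"]).tolist(),round(d["conf"],2)) for d in eyes.look_for(i,t)[:4]])
        except Exception as e: print(t,e)
print(sense())
E
```

```text
scene [[396.1426494783853, 0.0, 316.5742280692158], [0.0, 396.1426494783853, 202.59798124728974], [0.0, 0.0, 1.0]] [[-0.8639, -0.5036, -0.0003], [-0.2951, 0.5068, -0.81], [0.4081, -0.6997, -0.5865]] [0.4649, 0.2228, 0.8224]
thermoshaker [([288.0, 233.0], 0.83)]
key_stand [([230.0, 329.0], 0.91)]
hex_key_grip [([213.0, 293.0], 0.95), ([289.0, 337.0], 0.83)]
small_key_grip [([242.0, 283.0], 0.5), ([228.0, 329.0], 0.45)]
lock []
top [[361.5942514388289, 0.0, 321.2410802326112], [0.0, 361.5942514388289, 191.4869138922394], [0.0, 0.0, 1.0]] [[-0.0133, -0.9999, 0.0024], [-0.9935, 0.0129, -0.1131], [0.1131, -0.0039, -0.9936]] [0.0459, 0.4994, 1.1637]
thermoshaker [([309.0, 172.0], 0.61)]
key_stand [([234.0, 187.0], 0.96), ([208.0, 185.0], 0.39)]
hex_key_grip [([211.0, 187.0], 0.75), ([211.0, 233.0], 0.69)]
small_key_grip [([232.0, 182.0], 0.39)]
lock []
{'time': 0.6, 'joint_positions': array([-1.11897595e+00,  1.25783599e-01, -3.95887311e-02,  1.40541027e+00,
       -1.37155485e-05,  1.57079954e+00]), 'joint_vel': array([-0.00143581, -0.00039241,  0.00165864, -0.00034241,  0.00099068,
       -0.00024136]), 'effort': array([ 5.41849877e-04, -4.35432959e+01,  3.52943015e+01,  1.07436670e-03,
       -5.53121436e-05,  1.58063003e-06]), 'tcp_pos': array([ 0.2292061 , -0.47230445,  0.2453083 ]), 'eef_rot': array([3.14157892e+00, 1.37155044e-05, 4.51817169e-01]), 'force': array([-0.2245939 , -0.13162679, -0.62465554]), 'ft_torque': array([ 0.01729572, -0.02470496,  0.02187028]), 'finger_force': 0.0, 'width': 0.08574562644202571}
```

Run:
```python
import cv2,numpy as np
a=cv2.imread("pics/scene0.png");b=cv2.imread("pics/top0.png")
cv2.imwrite("pics/a.png",cv2.resize(a[130:400,150:450],(800,720))[:600] if 0 else cv2.resize(a[140:390,150:470],(768,600),interpolation=cv2.INTER_CUBIC))
cv2.imwrite("pics/b.png",cv2.resize(b[90:270,170:410],(800,600),interpolation=cv2.INTER_CUBIC))
```

```text
(no output)
```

View pics/a.png

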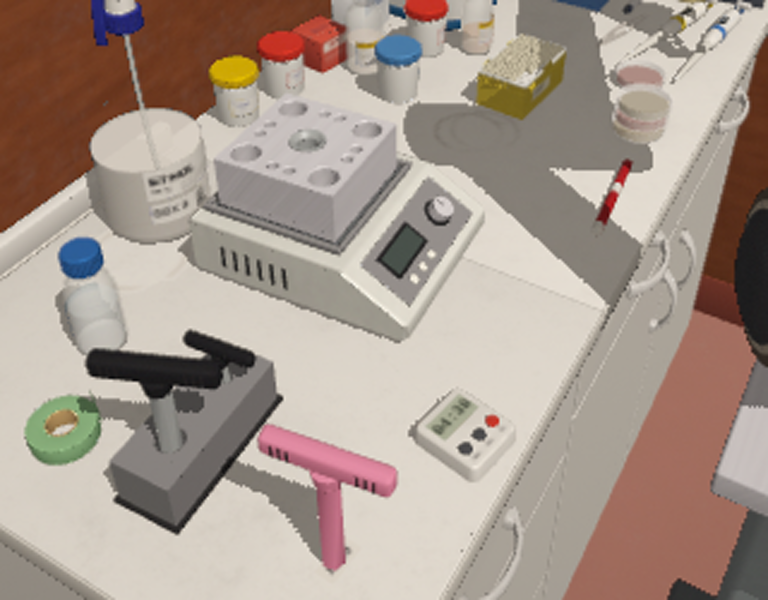

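View pics/b.png

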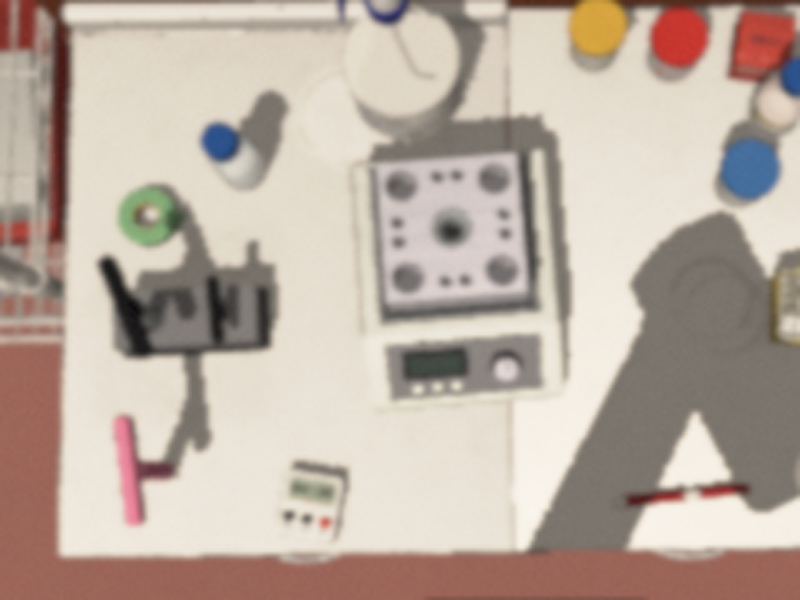

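The larger black key has its bar at scene (214,293), top (208,182). The pink look-alike is at scene (289,337), top (208,231). The small key is at scene about (241,285), top (235,182). The black one standing at the stand's +y end is the one meant. Enlarging to confirm and measure.

Run:
```python
import cv2,numpy as np
a=cv2.imread("pics/scene0.png");b=cv2.imread("pics/top0.png")
def c(im,x,y,w,h,s=4): return cv2.resize(im[y:y+h,x:x+w],None,fx=s,fy=s,interpolation=cv2.INTER_CUBIC)
cv2.imwrite("pics/c.png",np.hstack([c(a,180,270,96,100),c(a,236,176,84,100)]))   # x4, origins (180,270),(236,176) w 384
cv2.imwrite("pics/d.png",np.hstack([c(b,196,160,60,40,6),c(b,276,130,60,40,6)]))
cv2.imwrite("pics/d.png",np.hstack([c(b,196,160,60,56,6),c(b,276,132,60,56,6)]))
```

```text
(no output)
```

View pics/c.png

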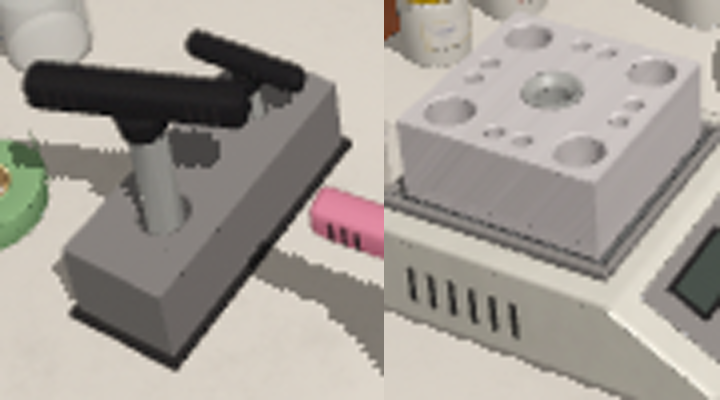

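View pics/d.png

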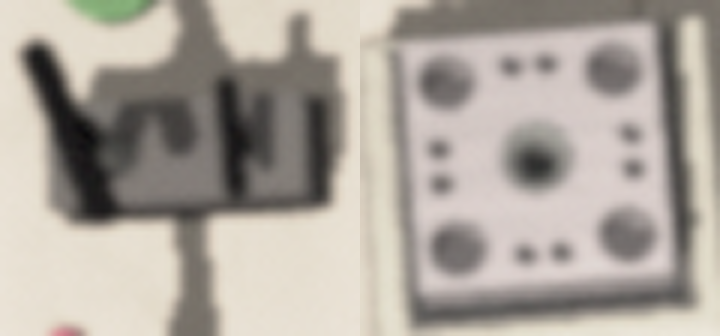

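```bash
cat >> h.py <<'E'
from scipy.optimize import least_squares
def proj(i,X):
    c=np.asarray(X)@i["R"].T+i["t"]; p=c@i["K"].T; return p[...,:2]/p[...,2:]
def back(i,uv,z):
    d=i["R"].T@np.linalg.solve(i["K"],[*uv,1]); o=-i["R"].T@i["t"]; return o+d*(z-o[2])/d[2]
def tri(i,u,j,v): return least_squares(lambda X:np.r_[proj(i,X)-u,proj(j,X)-v],[.5,.2,.1])
E
python3 - <<'E'
from h import *
s=eyes.get_image("scene");t=eyes.get_image("top")
C1=lambda u,v:np.array([180+(u+.5)/4-.5,270+(v+.5)/4-.5])
C2=lambda u,v:np.array([236+(u-384+.5)/4-.5,176+(v+.5)/4-.5])
D1=lambda u,v:np.array([196+(u+.5)/6-.5,160+(v+.5)/6-.5])
D2=lambda u,v:np.array([276+(u-360+.5)/6-.5,132+(v+.5)/6-.5])
print("bore",back(s,C2(552,92.5),.127),back(t,D2(537.3,157.5),.127)); r=tri(s,C2(552,92.5),t,D2(537.3,157.5));print(r.x,r.fun)
for n,a,b in(("mid",(138,94),(67,129.5)),("L",(34,83),(38,55)),("R",(242,103),(97,205))):
    print(n,back(s,C1(*a),.13),back(t,D1(*b),.13));r=tri(s,C1(*a),t,D1(*b));print(r.x,r.fun)
print("stand corners",[np.round(back(s,C1(*p),.05),4).tolist() for p in((66,253),(162,295),(336,83))])
print("hole",back(s,C1(163,213),.05))
E
```

```text
bore [0.59114651 0.0897981  0.127     ] [0.59281397 0.08751991 0.127     ]
[0.59304757 0.08749605 0.12493835] [-0.05486578 -0.00973054  0.03539066  0.06338159]
mid [0.52144442 0.38326248 0.13      ] [0.52428015 0.385142   0.13      ]
[0.52210913 0.38365631 0.13025639] [-0.4661353  -0.09687573  0.44987321  0.69367799]
L [0.56520214 0.40150666 0.13      ] [0.56250664 0.4006437  0.13      ]
[0.56405821 0.40162984 0.1305569 ] [ 0.36525118  0.08198232 -0.37315745 -0.53295693]
R [0.47903476 0.36440764 0.13      ] [0.48583855 0.36924865 0.13      ]
[0.48039226 0.36567879 0.13104649] [-1.15331759 -0.22053445  1.04747797  1.74958557]
stand corners [[0.5442, 0.4236, 0.05], [0.4918, 0.4183, 0.05], [0.4984, 0.2804, 0.05]]
hole [0.52082225 0.38474315 0.05      ]
```

```bash
cat >> h.py <<'E'
import sys
def plan(pos,yaw,n,way=0):
    s=sense(); p=np.array(s["tcp_pos"]); y=s["eef_rot"][2]; d=np.array(pos)-p; dy=yaw-y
    if way==0: dy=(dy+np.pi)%(2*np.pi)-np.pi
    L=[]
    for k in range(n):
        a=y+dy*k/n; v=d/n*100
        L.append([round(float(x),2) for x in (np.cos(a)*v[0]+np.sin(a)*v[1], np.sin(a)*v[0]-np.cos(a)*v[1], -v[2])])
    print("lin",L,"rotz",round(-dy/n,4))
E
python3 -c "
from h import *
plan([.5215,.384,.19],np.radians(203.3),22,1)"
```

```text
lin [[2.89, -2.92, 0.25], [3.28, -2.49, 0.25], [3.59, -2.0, 0.25], [3.84, -1.48, 0.25], [4.01, -0.93, 0.25], [4.1, -0.35, 0.25], [4.11, 0.22, 0.25], [4.03, 0.8, 0.25], [3.88, 1.36, 0.25], [3.65, 1.89, 0.25], [3.35, 2.38, 0.25], [2.99, 2.83, 0.25], [2.56, 3.22, 0.25], [2.08, 3.55, 0.25], [1.57, 3.8, 0.25], [1.02, 3.99, 0.25], [0.45, 4.09, 0.25], [-0.13, 4.11, 0.25], [-0.71, 4.05, 0.25], [-1.27, 3.91, 0.25], [-1.8, 3.7, 0.25], [-2.3, 3.41, 0.25]] rotz -0.1407
```

Emit:
{"fn": "drive_tool", "kwargs": {"linear": [[2.89, -2.92, 0.1], [3.28, -2.49, 0.1], [3.59, -2.0, 0.1], [3.84, -1.48, 0.1], [4.01, -0.93, 0.1], [4.1, -0.35, 0.1], [4.11, 0.22, 0.1], [4.03, 0.8, 0.1], [3.88, 1.36, 0.1], [3.65, 1.89, 0.1], [3.35, 2.38, 0.1], [2.99, 2.83, 0.1]], "rot": [[0, 0, -0.1407], [0, 0, -0.1407], [0, 0, -0.1407], [0, 0, -0.1407], [0, 0, -0.1407], [0, 0, -0.1407], [0, 0, -0.1407], [0, 0, -0.1407], [0, 0, -0.1407], [0, 0, -0.1407], [0, 0, -0.1407], [0, 0, -0.1407]], "gripper": [8.5, 8.5, 8.5, 8.5, 8.5, 8.5, 8.5, 8.5, 8.5, 8.5, 8.5, 8.5]}}

```text
time: 1.9
tcp_pos: [0.3891, -0.0036, 0.2336]
eef_rot: [3.141, 0.001, 2.146]
force: [0.4, -1.4, -0.5]
width: 0.0855
finger_force: 0.0
```

```bash
python3 -c "
from h import *
print(sense()['tcp_pos'],sense()['eef_rot'],sense()['joint_positions'])
plan([.5215,.384,.19],np.radians(203.3),10)"
```

```text
[ 0.38907195 -0.00357214  0.23358977] [3.14076370e+00 6.56167315e-04 2.14611450e+00] [-9.11587875e-03 -1.31626737e-01 -3.21696532e-01  1.37967314e+00
 -8.99029765e-05  9.86361960e-01]
lin [[2.53, 3.22, 0.44], [2.06, 3.54, 0.44], [1.54, 3.79, 0.44], [1.0, 3.97, 0.44], [0.43, 4.07, 0.44], [-0.14, 4.09, 0.44], [-0.71, 4.03, 0.44], [-1.27, 3.89, 0.44], [-1.8, 3.68, 0.44], [-2.3, 3.39, 0.44]] rotz -0.1402
```

Emit:
{"fn": "drive_tool", "kwargs": {"linear": [[2.53, 3.22, 0.44], [2.06, 3.54, 0.44], [1.54, 3.79, 0.44], [1.0, 3.97, 0.44], [0.43, 4.07, 0.44], [-0.14, 4.09, 0.44], [-0.71, 4.03, 0.44], [-1.27, 3.89, 0.44], [-1.8, 3.68, 0.44], [-2.3, 3.39, 0.44], [0, 0, 0]], "rot": [[0, 0, -0.14], [0, 0, -0.14], [0, 0, -0.14], [0, 0, -0.14], [0, 0, -0.14], [0, 0, -0.14], [0, 0, -0.14], [0, 0, -0.14], [0, 0, -0.14], [0, 0, -0.14], [0, 0, 0]], "gripper": [8.5, 8.5, 8.5, 8.5, 8.5, 8.5, 8.5, 8.5, 8.5, 8.5, 8.5]}}

```text
time: 3.0
tcp_pos: [0.5243, 0.3851, 0.1865]
eef_rot: [3.141, -0.002, -2.737]
force: [-0.1, -0.4, -0.4]
width: 0.0853
finger_force: 0.0
```

```bash
python3 -c "
from h import *
plan([.5215,.384,.125],np.radians(203.3),4)
s=eyes.get_image('scene');cv2.imwrite('pics/e.png',cv2.resize(s['pixels'][200:350,120:320],(800,600)))"
```

```text
lin [[0.07, 0.0, 1.54], [0.07, 0.0, 1.54], [0.07, 0.0, 1.54], [0.07, 0.0, 1.54]] rotz -0.0006
```

View pics/e.png

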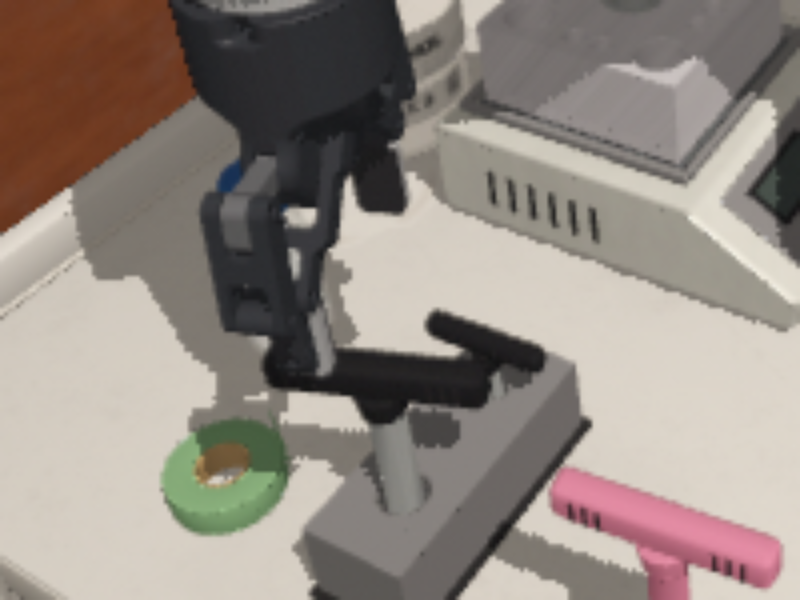

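The gripper hovers above the black bar, with its fingers at crop (255,330) and (385,190) and the bar centre at (380,375). I'll check the projection before descending.

```bash
python3 -c "
from h import *
s=eyes.get_image('scene');st=sense();p=st['tcp_pos'];a=st['eef_rot'][2]
yd=np.array([np.sin(a),-np.cos(a),0])
for q in(p,p+.043*yd,p-.043*yd,p+[0,0,.013],np.array([.5215,.384,.13]),[.5215,.384,.05]):
  print((proj(s,np.array(q))-[120,200])*4)
"
```

```text
[353.96266689 273.61048125]
[315.99169015 351.680582  ]
[388.14947504 203.32080778]
[348.8885604  251.06206797]
[375.24433105 373.5790796 ]
[401.46168068 489.7408148 ]
```

Emit:
{"fn": "drive_tool", "kwargs": {"linear": [[0.1, 0, 1.5], [0.1, 0, 1.5], [0.08, 0, 1.5], [0, 0, 1.2], [0, 0, 0.4], [0, 0, 0], [0, 0, 0]], "rot": [[0, 0, 0], [0, 0, 0], [0, 0, 0], [0, 0, 0], [0, 0, 0], [0, 0, 0], [0, 0, 0]], "gripper": [8.5, 8.5, 8.5, 8.5, 8.5, 5, 4], "force": 30}}

```text
time: 3.8
tcp_pos: [0.5215, 0.38, 0.1292]
eef_rot: [3.141, 0.001, -2.744]
force: [0.7, 0.4, -0.0]
width: 0.0584
finger_force: 0.0
```

Emit:
{"fn": "drive_tool", "kwargs": {"linear": [[0, 0, 0], [0, 0, 0], [0, 0, 0], [0, 0, 0], [0, 0, 0], [0, 0, 0], [0, 0, 0]], "rot": [[0, 0, 0], [0, 0, 0], [0, 0, 0], [0, 0, 0], [0, 0, 0], [0, 0, 0], [0, 0, 0]], "gripper": [3, 2.5, 2, 1.5, 1, 1, 1], "force": 30}}

```text
time: 4.5
tcp_pos: [0.5212, 0.3806, 0.1287]
eef_rot: [3.141, 0.001, -2.743]
force: [-1.2, 2.0, 3.0]
width: 0.0157
finger_force: 30.3
```

Emit:
{"fn": "drive_tool", "kwargs": {"linear": [[0, 0, 0], [0, 0, -0.5], [0, 0, -1], [0, 0, -1.5], [0, 0, -2], [0, 0, -3], [0, 0, -3], [0, 0, -2.2], [0, 0, -1], [0, 0, 0], [0, 0, 0]], "rot": [[0, 0, 0], [0, 0, 0], [0, 0, 0], [0, 0, 0], [0, 0, 0], [0, 0, 0], [0, 0, 0], [0, 0, 0], [0, 0, 0], [0, 0, 0], [0, 0, 0]], "gripper": [1, 1, 1, 1, 1, 1, 1, 1, 1, 1, 1], "force": 80}}

```text
time: 5.6
tcp_pos: [0.5211, 0.3799, 0.2691]
eef_rot: [-3.141, -0.002, -2.743]
force: [-0.9, 0.5, -3.1]
width: 0.0144
finger_force: 78.4
```

```bash
python3 -c "
from h import *
print(sense()['tcp_pos'],sense()['joint_positions'])
plan([.5905,.105,.28],sense()['eef_rot'][2],9)"
```

```text
[0.52107235 0.37985228 0.26911619] [ 6.30063893e-01  3.67980891e-01  3.23310724e-01  1.52775155e+00
 -3.45120396e-04  2.31527473e-01]
lin [[0.47, -3.11, -0.12], [0.47, -3.11, -0.12], [0.47, -3.11, -0.12], [0.47, -3.11, -0.12], [0.47, -3.11, -0.12], [0.47, -3.11, -0.12], [0.47, -3.11, -0.12], [0.47, -3.11, -0.12], [0.47, -3.11, -0.12]] rotz -0.0
```

Emit:
{"fn": "drive_tool", "kwargs": {"linear": [[0.3, -2.0, -0.1], [0.52, -3.3, -0.1], [0.52, -3.3, -0.1], [0.52, -3.3, -0.1], [0.52, -3.3, -0.1], [0.52, -3.3, 0], [0.52, -3.3, 0], [0.52, -3.3, 0], [0.52, -3.3, 0], [0.2, -1.3, 0], [0, 0, 0], [0, 0, 0]], "rot": [[0, 0, 0], [0, 0, 0], [0, 0, 0], [0, 0, 0], [0, 0, 0], [0, 0, 0], [0, 0, 0], [0, 0, 0], [0, 0, 0], [0, 0, 0], [0, 0, 0], [0, 0, 0]], "gripper": [1, 1, 1, 1, 1, 1, 1, 1, 1, 1, 1, 1]}}

```text
time: 6.8
tcp_pos: [0.5931, 0.0882, 0.2746]
eef_rot: [3.141, -0.001, -2.744]
force: [0.5, 0.1, -2.8]
width: 0.0145
finger_force: 78.5
```

```bash
python3 -c "
from h import *
s=eyes.get_image('scene');t=eyes.get_image('top')
p=sense()['tcp_pos'];print(p,sense()['joint_positions'])
print('exp tip',proj(s,p-[0,0,.1187]),'bore',proj(s,np.array([.593,.0875,.127])),proj(s,p))
cv2.imwrite('pics/f.png',cv2.resize(s['pixels'][120:240,200:360],(800,600),interpolation=cv2.INTER_CUBIC))"
```

```text
[0.5931467  0.08910836 0.27495797] [ 1.48965734e-01  2.75415292e-01  2.09446698e-01  1.50546355e+00
  3.17543748e-04 -2.50620535e-01]
exp tip [276.34148469 187.96312996] bore [277.53480465 198.02969944] [272.99164316 141.45695025]
```

View pics/f.png

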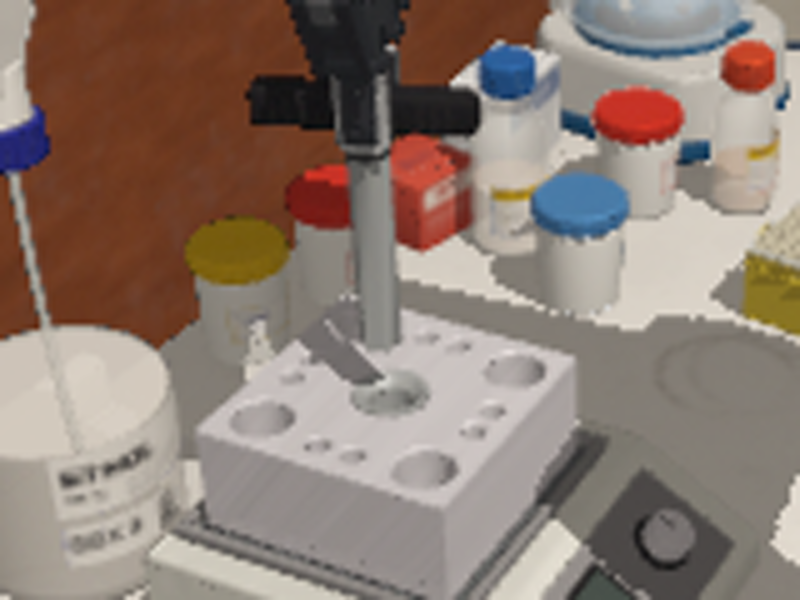

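Emit:
{"fn": "drive_tool", "kwargs": {"linear": [[0.1, -0.06, 1.0], [0, 0, 1.0], [0, 0, 0.5], [0, 0, 0.4], [0, 0, 0.4], [0, 0, 0.3], [0, 0, 0]], "rot": [[0, 0, 0], [0, 0, 0], [0, 0, 0], [0, 0, 0], [0, 0, 0], [0, 0, 0], [0, 0, 0]], "gripper": [1, 1, 1, 1, 1, 1, 1]}}

```text
time: 7.6
tcp_pos: [0.5925, 0.0872, 0.2388]
eef_rot: [-3.142, -0.001, -2.743]
force: [-1.4, -0.1, -2.1]
width: 0.0146
finger_force: 78.4
```

Emit:
{"fn": "drive_tool", "kwargs": {"linear": [[0, 0, 0.5], [0, 0, 0.5], [0, 0, 0.5], [0, 0, 0.5], [0, 0, 0.5], [0, 0, 0.5], [0, 0, 0.2], [0, 0, 0]], "rot": [[0, 0, 0], [0, 0, 0], [0, 0, 0], [0, 0, 0], [0, 0, 0], [0, 0, 0], [0, 0, 0], [0, 0, 0]], "gripper": [1, 1, 1, 1, 1, 1, 1, 1]}}

```text
time: 8.4
tcp_pos: [0.5925, 0.0873, 0.2065]
eef_rot: [3.141, -0.001, -2.743]
force: [-2.3, -2.4, -3.3]
width: 0.0146
finger_force: 78.2
```

Emit:
{"fn": "drive_tool", "kwargs": {"linear": [[0, 0, 0.1], [0, 0, 0.1], [0, 0, 0.1], [0, 0, 0.1], [0, 0, 0.05], [0, 0, 0.05], [0, 0, 0]], "rot": [[0, 0, 0], [0, 0, 0], [0, 0, 0], [0, 0, 0], [0, 0, 0], [0, 0, 0], [0, 0, 0]], "gripper": [1, 1, 1, 1, 1, 1, 1]}}

```text
time: 9.1
tcp_pos: [0.5927, 0.0873, 0.2024]
eef_rot: [-3.141, -0.0, -2.743]
force: [-4.1, -3.1, 0.8]
width: 0.0145
finger_force: 78.9
```

Emit:
{"fn": "drive_tool", "kwargs": {"linear": [[0.05, -0.01, 0], [0, 0, 0.05], [0, 0, 0.05], [0, 0, 0]], "rot": [[0, 0, 0], [0, 0, 0], [0, 0, 0], [0, 0, 0]], "gripper": [1, 1, 1, 1]}}

```text
time: 9.5
tcp_pos: [0.5925, 0.0872, 0.2013]
eef_rot: [3.142, 0.0, -2.743]
force: [-3.0, -1.9, 0.2]
width: 0.0144
finger_force: 78.8
```

Emit:
{"fn": "drive_tool", "kwargs": {"linear": [[0.03, 0, 0.05], [0, 0, 0.05], [0, 0, 0.05], [0, 0, 0]], "rot": [[0, 0, 0], [0, 0, 0], [0, 0, 0], [0, 0, 0]], "gripper": [1, 1, 1, 1]}}

```text
time: 9.9
tcp_pos: [0.5924, 0.0871, 0.2005]
eef_rot: [-3.141, 0.001, -2.743]
force: [-3.0, -1.6, 5.1]
width: 0.0148
finger_force: 79.5
```

Emit:
{"fn": "drive_tool", "kwargs": {"linear": [[0, 0, 0.04], [0, 0, 0], [0, 0, 0], [0, 0, 0], [0, 0, 0], [0, 0, 0], [0, 0, 0], [0, 0, 0]], "rot": [[0, 0, 0.04], [0, 0, 0.04], [0, 0, 0.04], [0, 0, 0.04], [0, 0, 0.04], [0, 0, 0.04], [0, 0, 0.04], [0, 0, 0]], "gripper": [1, 1, 1, 1, 1, 1, 1, 1]}}

```text
time: 10.7
tcp_pos: [0.592, 0.0874, 0.2004]
eef_rot: [3.141, 0.001, -3.023]
force: [-4.5, -0.2, 6.5]
width: 0.0149
finger_force: 79.8
```

Emit:
{"fn": "drive_tool", "kwargs": {"linear": [[0.02, 0, 0.02], [0, 0, 0], [0, 0, 0], [0, 0, 0], [0, 0, 0], [0, 0, 0], [0, 0, 0], [0, 0, 0]], "rot": [[0, 0, 0.04], [0, 0, 0.04], [0, 0, 0.04], [0, 0, 0.04], [0, 0, 0.04], [0, 0, 0.04], [0, 0, 0.04], [0, 0, 0]], "gripper": [1, 1, 1, 1, 1, 1, 1, 1]}}

```text
time: 11.5
tcp_pos: [0.5919, 0.0877, 0.2004]
eef_rot: [3.14, 0.001, 2.98]
force: [-5.1, -0.2, 7.2]
width: 0.0145
finger_force: 79.8
```

```bash
python3 -c "
from h import *
s=sense();print(s['force'],s['ft_torque'],s['tcp_pos'])"
```

```text
[-5.13369281 -0.23587102  7.16042574] [0.06672836 1.4424795  0.05458762] [0.59191069 0.08767383 0.20035743]
```

Emit:
{"fn": "drive_tool", "kwargs": {"linear": [[0.07, -0.01, 0], [0, 0, 0], [0, 0, 0]], "rot": [[0, 0, 0], [0, 0, 0], [0, 0, 0]], "gripper": [1, 1, 1]}}

```text
time: 11.8
tcp_pos: [0.5916, 0.0877, 0.2003]
eef_rot: [3.139, 0.002, 2.981]
force: [-4.1, -0.7, 6.6]
width: 0.0148
finger_force: 79.6
```

```bash
python3 -c "
from h import *
s=sense();print(s['force'],s['ft_torque'],s['tcp_pos'],s['eef_rot'])"
```

```text
[-4.0596477  -0.65884361  6.58160966] [0.06984996 1.06545193 0.0209347 ] [0.59163367 0.08770811 0.20033943] [3.13946616e+00 1.61408340e-03 2.98066299e+00]
```

Emit:
{"fn": "drive_tool", "kwargs": {"linear": [[0.08, -0.01, 0], [0.05, -0.01, 0], [0, 0, 0], [0, 0, 0]], "rot": [[0, 0, 0.0], [0, 0, 0], [0, 0, 0], [0, 0, 0]], "gripper": [1, 1, 1, 1]}}

```text
time: 12.2
tcp_pos: [0.591, 0.0877, 0.2004]
eef_rot: [3.139, 0.003, 2.981]
force: [-1.2, 1.0, 5.7]
width: 0.0141
finger_force: 79.6
```

```bash
python3 -c "
from h import *
s=sense();print(s['force'],s['ft_torque'],s['tcp_pos'],s['eef_rot'])"
```

```text
[-1.21807712  0.9758169   5.70033021] [ 0.17167835  0.33681523 -0.00086988] [0.59097035 0.08772267 0.20039315] [3.13930395e+00 2.90334936e-03 2.98059500e+00]
```

Emit:
{"fn": "drive_tool", "kwargs": {"linear": [[0.03, 0, 0.03], [0, 0, 0], [0, 0, 0], [0, 0, 0], [0, 0, 0], [0, 0, 0], [0, 0, 0], [0, 0, 0]], "rot": [[0, 0, 0.04], [0, 0, 0.04], [0, 0, 0.04], [0, 0, 0.04], [0, 0, 0.04], [0, 0, 0.04], [0, 0, 0.04], [0, 0, 0]], "gripper": [1, 1, 1, 1, 1, 1, 1, 1]}}

```text
time: 13.0
tcp_pos: [0.5901, 0.0875, 0.1986]
eef_rot: [3.141, 0.0, 2.7]
force: [0.2, 0.9, -2.8]
width: 0.0148
finger_force: 78.5
```

```bash
python3 -c "
from h import *
s=sense();print(s['force'],s['ft_torque'],s['tcp_pos'],s['eef_rot'])"
```

```text
[ 0.20582261  0.86432807 -2.75160538] [ 0.00561653 -0.01860332 -0.04069528] [0.59009566 0.08745245 0.19861381] [3.14058023e+00 3.08533531e-04 2.70033601e+00]
```

Emit:
{"fn": "drive_tool", "kwargs": {"linear": [[0, 0, 0.1], [0, 0, 0.1], [0, 0, 0.1], [0, 0, 0.1], [0, 0, 0.1], [0, 0, 0]], "rot": [[0, 0, 0], [0, 0, 0], [0, 0, 0], [0, 0, 0], [0, 0, 0], [0, 0, 0]], "gripper": [1, 1, 1, 1, 1, 1]}}

```text
time: 13.6
tcp_pos: [0.5897, 0.0872, 0.1938]
eef_rot: [3.141, 0.0, 2.7]
force: [0.6, 1.6, -2.6]
width: 0.0144
finger_force: 78.5
```

Emit:
{"fn": "drive_tool", "kwargs": {"linear": [[0, 0, 0.1], [0, 0, 0.1], [0, 0, 0.1], [0, 0, 0.1], [0, 0, 0.1], [0, 0, 0.1], [0, 0, 0]], "rot": [[0, 0, 0], [0, 0, 0], [0, 0, 0], [0, 0, 0], [0, 0, 0], [0, 0, 0], [0, 0, 0]], "gripper": [1, 1, 1, 1, 1, 1, 1]}}

```text
time: 14.3
tcp_pos: [0.5897, 0.0871, 0.1879]
eef_rot: [3.141, 0.0, 2.7]
force: [1.0, 2.8, -0.4]
width: 0.0146
finger_force: 78.8
```

Emit:
{"fn": "drive_tool", "kwargs": {"linear": [[0, 0, 0], [0, 0, 0], [0, 0, 0], [0, 0, 0], [0, 0, 0], [0, 0, 0], [0, 0, 0], [0, 0, 0]], "rot": [[0, 0, 0.06], [0, 0, 0.08], [0, 0, 0.08], [0, 0, 0.08], [0, 0, 0.08], [0, 0, 0.08], [0, 0, 0.08], [0, 0, 0]], "gripper": [1, 1, 1, 1, 1, 1, 1, 1], "force": 100}}

```text
time: 15.1
tcp_pos: [0.5898, 0.0877, 0.188]
eef_rot: [3.14, -0.001, 2.16]
force: [1.7, 3.3, -0.2]
width: 0.0139
finger_force: 100.2
```

```bash
python3 -c "
from h import *
s=sense();print(s['force'],s['ft_torque'],s['tcp_pos'],s['eef_rot'])"
```

```text
[ 1.69032583  3.27676786 -0.15325013] [ 1.50639321 -0.62163581 -0.03910983] [0.58979886 0.08767752 0.18795086] [ 3.14047217e+00 -1.04503885e-03  2.16023277e+00]
```

Emit:
{"fn": "drive_tool", "kwargs": {"linear": [[0.03, 0.04, 0], [0, 0, 0], [0, 0, 0], [0, 0, 0], [0, 0, 0], [0, 0, 0], [0, 0, 0], [0, 0, 0]], "rot": [[0, 0, 0.08], [0, 0, 0.08], [0, 0, 0.08], [0, 0, 0.08], [0, 0, 0.08], [0, 0, 0.08], [0, 0, 0.08], [0, 0, 0.08]], "gripper": [1, 1, 1, 1, 1, 1, 1, 1]}}

```text
time: 15.9
tcp_pos: [0.5902, 0.0884, 0.188]
eef_rot: [3.141, -0.002, 1.52]
force: [2.8, 5.8, -1.8]
width: 0.014
finger_force: 100.0
```

```bash
python3 -c "
from h import *
s=sense();print(s['force'],s['ft_torque'],s['tcp_pos'],s['eef_rot'])
i=eyes.get_image('scene');cv2.imwrite('pics/g.png',cv2.resize(i['pixels'][110:230,200:360],(800,600),interpolation=cv2.INTER_CUBIC))"
```

```text
[ 2.76713397  5.75408392 -1.80862565] [ 1.64912748 -0.86851844  0.21493886] [0.59021671 0.08835967 0.18796244] [ 3.14084880e+00 -1.96114372e-03  1.51991826e+00]
```

View pics/g.png

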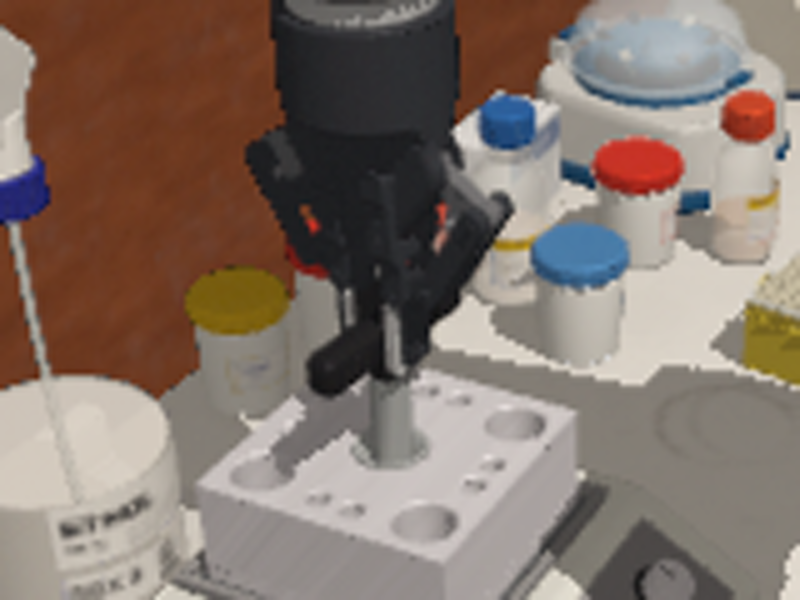

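The grip is sound: the key is deep in the bore (crop 390,450), the bar turned with the gripper, and the lock resists at 0.21 N m. I'll carry on to the stop.

Emit:
{"fn": "drive_tool", "kwargs": {"linear": [[0.06, 0.03, 0], [0, 0, 0], [0, 0, 0], [0, 0, 0], [0, 0, 0], [0, 0, 0]], "rot": [[0, 0, 0.06], [0, 0, 0.06], [0, 0, 0.06], [0, 0, 0.06], [0, 0, 0.06], [0, 0, 0]], "gripper": [1, 1, 1, 1, 1, 1]}}

```text
time: 16.55
tcp_pos: [0.5905, 0.0887, 0.188]
eef_rot: [3.141, -0.002, 1.221]
force: [2.5, 4.5, -1.6]
width: 0.014
finger_force: 100.0
```

```bash
python3 -c "
from h import *
s=sense();print(s['force'],s['ft_torque'],s['tcp_pos'],s['eef_rot'])"
```

```text
[ 2.54023835  4.49497236 -1.60926893] [ 1.46500518 -0.86222167 -0.0842955 ] [0.59053039 0.08874619 0.18798999] [ 3.14132519e+00 -1.71471569e-03  1.22131489e+00]
```

Emit:
{"fn": "drive_tool", "kwargs": {"linear": [[0.03, 0.02, 0], [0, 0, 0], [0, 0, 0], [0, 0, 0]], "rot": [[0, 0, 0.04], [0, 0, 0.04], [0, 0, 0.04], [0, 0, 0.02]], "gripper": [1, 1, 1, 1]}}

```text
time: 16.95
tcp_pos: [0.5908, 0.0889, 0.188]
eef_rot: [3.141, -0.002, 1.082]
force: [1.9, 4.8, -1.1]
width: 0.0141
finger_force: 100.0
```

```bash
python3 -c "
from h import *
s=sense();print(s['force'],s['ft_torque'],s['tcp_pos'],s['eef_rot'])"
```

```text
[ 1.89608655  4.82734905 -1.06463145] [ 1.40006766 -0.85909927  0.20901301] [0.59082192 0.08888576 0.18799773] [ 3.14147460e+00 -1.61935199e-03  1.08159739e+00]
```

Emit:
{"fn": "drive_tool", "kwargs": {"linear": [[0, 0, 0], [0, 0, 0], [0, 0, 0]], "rot": [[0, 0, 0.03], [0, 0, 0.03], [0, 0, 0.03]], "gripper": [1, 1, 1]}}

```text
time: 17.25
tcp_pos: [0.5909, 0.0889, 0.188]
eef_rot: [3.141, -0.002, 0.993]
force: [3.7, 5.0, -1.1]
width: 0.0141
finger_force: 100.5
```

```bash
python3 -c "
from h import *
s=sense();print(s['force'],s['ft_torque'],s['tcp_pos'],s['eef_rot'])"
```

```text
[ 3.65054686  5.01806373 -1.05151419] [ 1.39343672 -0.98500685  0.83870744] [0.59089697 0.08894644 0.18799915] [ 3.14142991e+00 -1.64471723e-03  9.93030829e-01]
```

Emit:
{"fn": "drive_tool", "kwargs": {"linear": [[0, 0, 0], [0, 0, 0], [0, 0, 0]], "rot": [[0, 0, 0.03], [0, 0, 0], [0, 0, 0]], "gripper": [1, 1, 1]}}

```text
time: 17.55
tcp_pos: [0.5909, 0.089, 0.188]
eef_rot: [3.141, -0.002, 0.965]
force: [3.8, 5.0, -1.4]
width: 0.0139
finger_force: 100.8
```

```bash
python3 -c "
from h import *
s=sense();print(s['force'],s['ft_torque'],s['tcp_pos'],s['eef_rot'])"
```

```text
[ 3.78607645  4.96220668 -1.44562434] [ 1.38282669 -0.97415549  0.90969716] [0.59092258 0.08896732 0.18798725] [ 3.14138402e+00 -1.58304951e-03  9.64694501e-01]
```

Emit:
{"fn": "drive_tool", "kwargs": {"linear": [[0, 0, 0], [0, 0, 0], [0, 0, 0]], "rot": [[0, 0, -0.04], [0, 0, -0.03], [0, 0, 0]], "gripper": [1, 1, 1]}}

```text
time: 17.85
tcp_pos: [0.5908, 0.0889, 0.188]
eef_rot: [3.142, -0.002, 1.033]
force: [2.8, 5.0, -1.5]
width: 0.0139
finger_force: 99.9
```

```bash
python3 -c "
from h import *
s=sense();print(s['force'],s['ft_torque'],s['tcp_pos'],s['eef_rot'])"
```

```text
[ 2.76676617  5.02352838 -1.48933177] [ 1.4378702  -0.80716468  0.07015267] [0.59084999 0.08890019 0.1880042 ] [ 3.14151896e+00 -1.67949198e-03  1.03311245e+00]
```

Emit:
{"fn": "drive_tool", "kwargs": {"linear": [[0, 0, -0.2], [0, 0, -0.4], [0, 0, -0.5], [0, 0, -0.6], [0, 0, -0.8], [0, 0, -1], [0, 0, -1.2], [0, 0, -1.2], [0, 0, -1.2], [0, 0, -1.2], [0, 0, -0.7], [0, 0, 0]], "rot": [[0, 0, 0], [0, 0, 0], [0, 0, 0], [0, 0, 0], [0, 0, 0], [0, 0, 0], [0, 0, 0], [0, 0, 0], [0, 0, 0], [0, 0, 0], [0, 0, 0], [0, 0, 0]], "gripper": [1, 1, 1, 1, 1, 1, 1, 1, 1, 1, 1, 1]}}

```text
time: 19.05
tcp_pos: [0.5908, 0.0883, 0.2794]
eef_rot: [3.14, -0.001, 1.03]
force: [0.7, 0.1, -2.0]
width: 0.0141
finger_force: 105.0
```

```bash
python3 -c "
from h import *
s=sense();print(s['force'],s['ft_torque'],s['tcp_pos'],s['eef_rot'])"
```

```text
[ 0.68987044  0.07622192 -2.04581716] [ 0.02006927  0.02326379 -0.00228261] [0.59076264 0.08828337 0.27944995] [ 3.13982732e+00 -1.20348169e-03  1.03025100e+00]
```

Emit:
{"fn": "drive_tool", "kwargs": {"linear": [[1.2, -1.15, 0], [2.4, -2.35, 0], [2.5, -2.4, 0], [2.5, -2.4, 0], [2.5, -2.4, 0], [2.5, -2.4, 0], [2.5, -2.4, 0.2], [2.5, -2.4, 0.2], [2.1, -2.15, 0.3], [1.15, -1.25, 0.3], [0, 0, 0], [0, 0, 0]], "rot": [[0, 0, 0], [0, 0, 0], [0, 0, 0], [0, 0, 0], [0, 0, 0], [0, 0, 0], [0, 0, 0], [0, 0, 0], [0, 0, 0], [0, 0, 0], [0, 0, 0], [0, 0, 0]], "gripper": [1, 1, 1, 1, 1, 1, 1, 1, 1, 1, 1, 1]}}

```text
time: 20.25
tcp_pos: [0.5199, 0.3851, 0.2674]
eef_rot: [3.142, 0.001, 1.031]
force: [-0.2, 1.3, -1.8]
width: 0.0141
finger_force: 104.9
```

```bash
python3 -c "
from h import *
s=eyes.get_image('scene');t=eyes.get_image('top')
p=sense()['tcp_pos'];print(p,sense()['eef_rot'],sense()['force'])
plan([.5206,.3855,.185],1.03,8)"
```

```text
[0.52045792 0.38432225 0.26802058] [3.14131010e+00 3.10444975e-04 1.02918424e+00] [ 0.31262411 -0.6399969  -1.6024291 ]
lin [[0.01, -0.01, 1.04], [0.01, -0.01, 1.04], [0.01, -0.01, 1.04], [0.01, -0.01, 1.04], [0.01, -0.01, 1.04], [0.01, -0.01, 1.04], [0.01, -0.01, 1.04], [0.01, -0.01, 1.04]] rotz -0.0001
```

Now lower to 1.5 cm over the hole and look.

Emit:
{"fn": "drive_tool", "kwargs": {"linear": [[0.05, -0.05, 1.2], [0, 0, 2], [0, 0, 2], [0, 0, 1.5], [0, 0, 1.0], [0, 0, 0.6], [0, 0, 0], [0, 0, 0]], "rot": [[0, 0, 0], [0, 0, 0], [0, 0, 0], [0, 0, 0], [0, 0, 0], [0, 0, 0], [0, 0, 0], [0, 0, 0]], "gripper": [1, 1, 1, 1, 1, 1, 1, 1]}}

```text
time: 21.15
tcp_pos: [0.5203, 0.3859, 0.1855]
eef_rot: [3.141, -0.001, 1.03]
force: [-0.2, 0.0, -1.9]
width: 0.0141
finger_force: 104.9
```

```bash
python3 -c "
from h import *
s=eyes.get_image('scene');p=sense()['tcp_pos'];a=sense()['eef_rot'][2];print(p)
f=lambda q:(proj(s,np.array(q))-[170,255])*8
print('tip nominal',f(p-[0,0,.1187]),'hole est',f([.521,.3835,.05]),'1mm x,y',f([.522,.3835,.05])-f([.521,.3835,.05]),f([.521,.3845,.05])-f([.521,.3835,.05]))
cv2.imwrite('pics/i.png',cv2.resize(s['pixels'][255:330,170:270],(800,600),interpolation=cv2.INTER_CUBIC))"
```

```text
[0.52040762 0.38610087 0.1857741 ]
tip nominal [389.73994936 500.88225651] hole est [406.01425225 538.837201  ] 1mm x,y [-3.28692135 -1.79753886] [-2.89456563  3.09006808]
```

View pics/i.png

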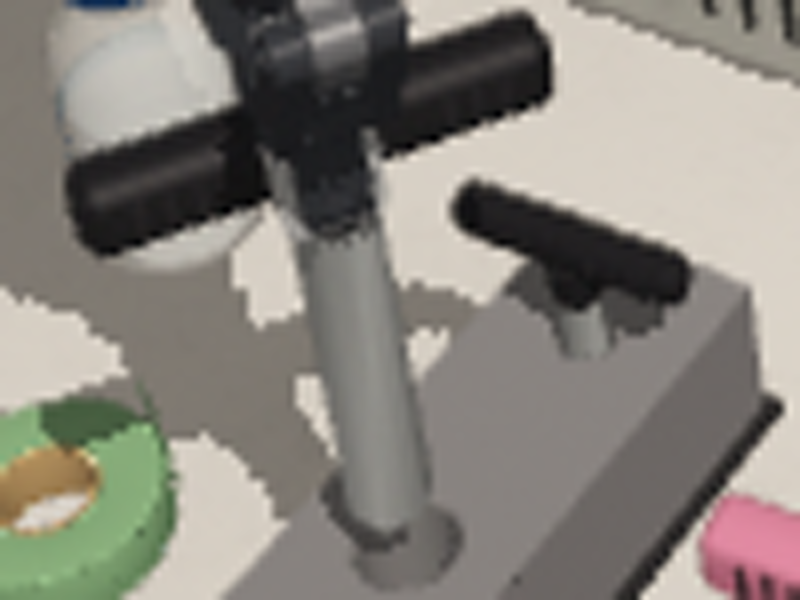

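The tip is at about (388,508), short of the hole, whose visible rim has its right edge at x=462 and bottom at y=592. I'll measure the rim numerically.

```bash
python3 -c "
from h import *
s=eyes.get_image('scene');g=cv2.cvtColor(s['pixels'],cv2.COLOR_BGR2GRAY)
print('cols',list(range(208,234)))
for r in range(312,333): print(r,g[r,208:234].tolist())
C=[.521,.3835,.05];th=np.linspace(0,2*np.pi,9)[:-1]
e=np.array([proj(s,np.array(C)+[.012*np.cos(t),.012*np.sin(t),0]) for t in np.linspace(0,6.28,100)]);print(e.min(0),e.max(0),e.mean(0))"
```

```text
cols [208, 209, 210, 211, 212, 213, 214, 215, 216, 217, 218, 219, 220, 221, 222, 223, 224, 225, 226, 227, 228, 229, 230, 231, 232, 233]
312 [117, 118, 118, 132, 113, 119, 126, 136, 141, 141, 137, 132, 123, 118, 100, 107, 130, 132, 133, 132, 132, 132, 132, 132, 133, 132]
313 [120, 120, 118, 119, 112, 118, 126, 134, 140, 140, 137, 133, 124, 120, 103, 108, 131, 132, 132, 132, 132, 132, 132, 132, 132, 132]
314 [119, 120, 120, 91, 91, 115, 125, 133, 139, 140, 136, 133, 125, 120, 106, 100, 131, 131, 132, 132, 132, 132, 132, 132, 132, 132]
315 [121, 120, 100, 75, 80, 115, 124, 132, 139, 141, 136, 132, 125, 119, 108, 100, 130, 132, 132, 132, 132, 132, 132, 132, 132, 132]
316 [120, 125, 79, 69, 71, 113, 123, 131, 139, 141, 136, 132, 127, 119, 111, 102, 130, 132, 132, 132, 132, 132, 132, 132, 132, 132]
317 [125, 130, 77, 69, 70, 111, 121, 130, 138, 142, 136, 132, 126, 119, 114, 124, 133, 132, 132, 132, 132, 132, 132, 132, 132, 132]
318 [130, 132, 128, 76, 69, 93, 119, 129, 137, 143, 138, 132, 129, 120, 115, 106, 108, 118, 125, 131, 132, 132, 132, 132, 131, 132]
319 [131, 132, 131, 77, 69, 81, 
[... 1192 characters left out ...]
, 110, 120, 121, 119, 128, 130, 131, 131, 131, 131, 131, 132, 131, 126, 108]
329 [131, 132, 131, 131, 131, 131, 131, 131, 130, 129, 129, 129, 130, 130, 130, 132, 132, 131, 132, 131, 131, 131, 131, 131, 114, 105]
330 [131, 131, 131, 131, 131, 131, 131, 131, 131, 131, 131, 131, 131, 131, 131, 131, 131, 132, 131, 132, 131, 131, 131, 121, 105, 103]
331 [131, 131, 132, 131, 131, 131, 131, 131, 131, 131, 131, 131, 131, 131, 131, 132, 131, 132, 131, 132, 131, 131, 120, 106, 103, 102]
332 [130, 131, 131, 131, 131, 131, 131, 130, 131, 131, 131, 131, 131, 119, 130, 131, 131, 131, 131, 131, 130, 126, 107, 103, 103, 103]
[214.16799043 317.06677588] [227.30346827 327.78541689] [220.69706581 322.3641168 ]
```

Emit:
{"fn": "drive_tool", "kwargs": {"linear": [[-0.1, -0.08, 0.4], [0, 0, 0.5], [0, 0, 0.4], [0, 0, 0.2], [0, 0, 0.2], [0, 0, 0.2], [0, 0, 0.1], [0, 0, 0]], "rot": [[0, 0, 0], [0, 0, 0], [0, 0, 0], [0, 0, 0], [0, 0, 0], [0, 0, 0], [0, 0, 0], [0, 0, 0]], "gripper": [1, 1, 1, 1, 1, 1, 1, 1]}}

```text
time: 22.05
tcp_pos: [0.5188, 0.3855, 0.1648]
eef_rot: [-3.142, 0.0, 1.03]
force: [-0.2, 0.1, -0.8]
width: 0.014
finger_force: 104.9
```

Emit:
{"fn": "drive_tool", "kwargs": {"linear": [[0, 0, 0.1], [0, 0, 0.1], [0, 0, 0.2], [0, 0, 0.2], [0, 0, 0]], "rot": [[0, 0, 0], [0, 0, 0], [0, 0, 0], [0, 0, 0], [0, 0, 0]], "gripper": [1, 1, 1, 1, 1]}}

```text
time: 22.55
tcp_pos: [0.5187, 0.3854, 0.1584]
eef_rot: [-3.141, 0.001, 1.03]
force: [0.4, 0.1, -2.0]
width: 0.0143
finger_force: 104.9
```

Well inside and free. Continue to just above the floor (TCP about 0.130).

Emit:
{"fn": "drive_tool", "kwargs": {"linear": [[0, 0, 0.4], [0, 0, 0.5], [0, 0, 0.5], [0, 0, 0.5], [0, 0, 0.5], [0, 0, 0.2], [0, 0, 0]], "rot": [[0, 0, 0], [0, 0, 0], [0, 0, 0], [0, 0, 0], [0, 0, 0], [0, 0, 0], [0, 0, 0]], "gripper": [1, 1, 1, 1, 1, 1, 1]}}

```text
time: 23.25
tcp_pos: [0.5188, 0.3854, 0.1324]
eef_rot: [-3.141, 0.001, 1.03]
force: [-0.0, 0.3, -2.0]
width: 0.0137
finger_force: 104.9
```

Emit:
{"fn": "drive_tool", "kwargs": {"linear": [[0, 0, 0.1], [0, 0, 0.1], [0, 0, 0.1], [0, 0, 0.05], [0, 0, 0]], "rot": [[0, 0, 0], [0, 0, 0], [0, 0, 0], [0, 0, 0], [0, 0, 0]], "gripper": [1, 1, 1, 1, 1]}}

```text
time: 23.75
tcp_pos: [0.5188, 0.3855, 0.1293]
eef_rot: [-3.142, 0.0, 1.03]
force: [0.8, -0.2, -2.0]
width: 0.0137
finger_force: 104.9
```

Emit:
{"fn": "drive_tool", "kwargs": {"linear": [[0, 0, 0.05], [0, 0, 0.05], [0, 0, 0.05], [0, 0, 0]], "rot": [[0, 0, 0], [0, 0, 0], [0, 0, 0], [0, 0, 0]], "gripper": [1, 1, 1, 1]}}

```text
time: 24.15
tcp_pos: [0.519, 0.3857, 0.129]
eef_rot: [3.141, -0.001, 1.03]
force: [-1.3, -0.8, 4.8]
width: 0.0143
finger_force: 105.9
```

Emit:
{"fn": "drive_tool", "kwargs": {"linear": [[0, 0, 0], [0, 0, 0], [0, 0, 0], [0, 0, 0], [0, 0, 0], [0, 0, 0], [0, 0, 0], [0, 0, 0], [0, 0, 0], [0, 0, 0]], "rot": [[0, 0, 0], [0, 0, 0], [0, 0, 0], [0, 0, 0], [0, 0, 0], [0, 0, 0], [0, 0, 0], [0, 0, 0], [0, 0, 0], [0, 0, 0]], "gripper": [1.4, 1.6, 1.8, 2.2, 3, 4, 5, 6, 6.5, 6.5], "force": 20}}

```text
time: 25.15
tcp_pos: [0.5188, 0.3855, 0.1279]
eef_rot: [-3.142, 0.0, 1.03]
force: [0.4, -0.1, -0.2]
width: 0.065
finger_force: 0.0
```

Emit:
{"fn": "drive_tool", "kwargs": {"linear": [[0, 0, -0.5], [0, 0, -1], [0, 0, -2], [0, 0, -3], [0, 0, -3], [0, 0, -3], [0, 0, 0], [0, 0, 0]], "rot": [[0, 0, 0], [0, 0, 0], [0, 0, 0], [0, 0, 0], [0, 0, 0], [0, 0, 0], [0, 0, 0], [0, 0, 0]], "gripper": [6.5, 6.5, 6.5, 6.5, 6.5, 6.5, 6.5, 6.5]}}

```text
time: 25.95
tcp_pos: [0.5193, 0.3858, 0.2543]
eef_rot: [3.141, -0.002, 1.03]
force: [-0.1, -0.4, 0.2]
width: 0.0652
finger_force: 0.0
```

```bash
python3 -c "
from h import *
s=eyes.get_image('scene');cv2.imwrite('pics/j.png',cv2.resize(s['pixels'][170:350,160:400],(800,600),interpolation=cv2.INTER_CUBIC))"
```

```text
(no output)
```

View pics/j.png

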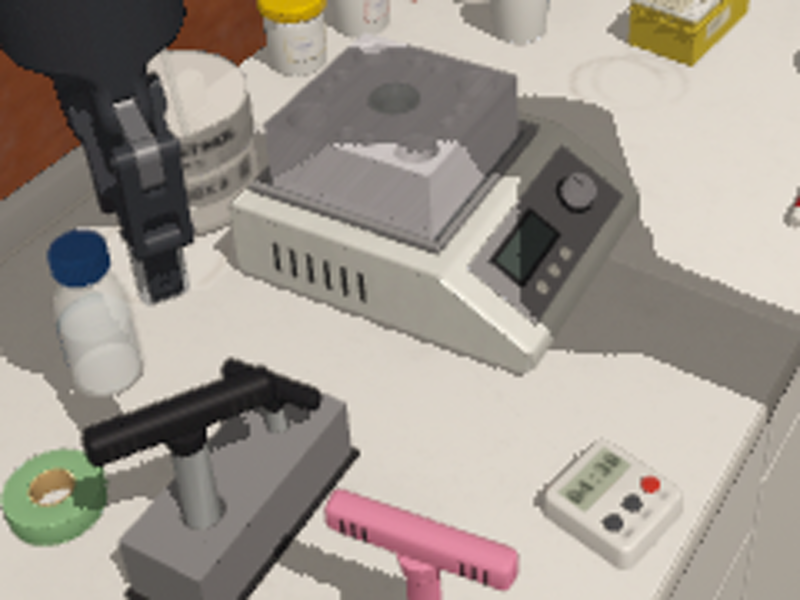

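The black key stands upright and home in its hole: its bar is at crop (185,420) and its shank enters at (200,515). The small key is undisturbed at (270,385), and the gripper is clear. Handing in.

```bash
python3 -c "
from h import *
print(ticket.finish_job())"
```

```text
the job is handed in; nothing more can be done
None
```

I handed the job in, but no verdict came back. The lock reached its firm stop (turning torque rose from about 0.2 to 0.9 N m), the larger key is back upright on the floor of its hole, and the small key looks undisturbed in the last picture.

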